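# Hang a board carrier in the side-opening hooks of a test cradle

## Task

Hang the board carrier in the test cradle with its circuit board facing out through the open side of the hooks: bring both pins in sideways through the mouths of the two hooks, let them down into the throats and press the carrier fully home, until both pins lie on the throat floors under their spring catches. Feel your way gently: never push the carrier against the cradle with more than about 20 N. Then let go; leave the other things on the bench where they are.

Things in the scene. Friction and masses are not known exactly. Their poses are not given: they have to be found in the camera images.
- carrier: Loose board carrier, about 0.4 kg, standing upright, 121 mm high: foot rail (44 mm along x, 76 mm along y), two side plates, black panel with a blue circuit board on its -x face, red handle bar on top, a steel pin on each side. Origin at the centre of its underside; x points from the board side to the back, y along the pins, z up.
- carrier_grip (a point): Centre of the carrier's red handle bar, half-way up it, 112 mm above the underside. The bar is 14 mm thick along the carrier's x, 76 mm long along y and 18 mm high; grip it across its thickness from above. Axes as the carrier's.
- pin_left (a point): Carrier's +y pin: polished steel, 10 mm diameter, along y, its axis 78 mm above the underside (34 mm below the bar's centre). Bare from 42 to 58 mm off the carrier's middle, then a head of 17 mm diameter, 3 mm thick. The point is on the axis, mid-way along the bare part (y = +50 mm).
- pin_right (a point): Carrier's -y pin, the same, at y = -50 mm.
- cradle: Test cradle screwed to the bench; origin on the underside of its grey base plate (8 mm thick), z up. Two like aluminium hook plates, 7 mm thick, 144 mm high, at y = +50 and -50 mm, on slotted feet. All x values of the hooks are for feet at the front end of the slots; both are now clamped together 7 to 28 mm farther back (+x). By how much is not measured: see or feel it. A tie rod joins them behind.
- mouth_left (a point): Middle of the mouth of the +y hook (x = -32 mm if the feet were at the front end; 122 mm above the underside). The mouth opens to the cradle's -x: a level slot 16 mm high, floor at 114 mm, roof at 130 mm, with rounded noses of 6 to 7 mm radius, running in along +x for 25 mm to the throat. A pin lying on the slot floor has its axis at 119 mm.
- mouth_right (a point): The same for the -y hook. Between carrier and cradle stand fixed things: a soldering station (100 mm high), a bench vise (200 mm high, centred 0.46 m ahead of and 0.26 m to the left of the robot) and behind it instruments 190 mm and more high; carry the carrier over them. Wire reels hang on the wall 0.4 m above the bench, 0.1 m beyond the carrier's start.
- cradle_seat (a point): Middle of the line through both pins when home, were the feet at the front end: 99 mm above the cradle's underside, x = 0, axes as the cradle's. The throats go straight down from the slot floor to 94 mm and are 13 mm wide (x = -6.5 to 6.5 mm plus the shift); the rear wall goes on up to the slot roof, so pins slid in along the slots stop against it right over the throats.
- catches (a point): Half-way between the two spring catches (again for feet at the front end): 8 mm round steel noses standing 5 mm out of the rear walls of the throats, 107 mm above the underside. They hold up a carrier that is merely let go (pins at about 111 mm); pressing down with some 5 to 15 N on top of its weight pushes the pins past them, and they then stand over the pins.
- tape_roll: Bystander: roll of black tape, 55 x 53 x 19 mm; origin at the centre of its underside.
- heat_sink: Bystander: small finned aluminium heat sink, 30 x 40 x 22 mm; origin at the centre of its underside.
- parts_tray: Bystander: small blue tray of screws, 65 x 100 x 22 mm; origin at the centre of its underside.
- flux_bottle: Bystander: small dropper bottle with an orange label, 34 mm across, 105 mm high; origin at the centre of its underside.
- ipa_bottle: Bystander: dropper bottle with a blue cap, 42 mm across, 125 mm high; origin at the centre of its underside.
- driver_red: Bystander: red screwdriver lying flat, 162 mm long, 23 mm thick; origin at the centre of its underside.

How it is judged:
By the outcome, as a careful person would: the job done as asked, in the order asked, and still so for the second after the job is handed in, with the robot touching nothing.
It also fails if it takes over 45 s, if anything falls off the work surface, if the arm or the gripper's body presses on something with over 40 N, if the wrist force passes 120 N, or if a joint passes its speed limit or range.

## Robot

A 6-joint arm with a two-finger parallel gripper is mounted at the origin on the work surface; the furniture and walls round the work are solid. World frame = base frame: x ahead of the robot, y to its left, z up, the work surface at z = 0. Lengths are in mm, angles in rad, forces in N, time in s.
With the tool pointing down it reaches from about 400 to 925 mm from the base axis. Payload 12.5 kg.
Tool frame: the origin (TCP) lies midway between the tips of the shut fingers; the grasp point (between the pads) lies 19 mm behind it; z points along the fingers, y is the line along which they close (so a half turn about z gives the same grasp; the last joint's range is limited). The gripper opens to 95 mm and grips with 3 to 60 N. Pads are 20 mm wide; open, the fingers measure 119 mm over their backs; the gripper's body (75 mm by 180 mm) begins 59 mm behind the grasp point.
Start: joints at [1.054, 0.491, 1.559, -0, 1.092, -0.106], TCP at [249.575, 573.026, 214.661] pointing down, gripper open.
Joint ranges: [-3.1, 3.1], [-0.84, 2.19], [0.05, 2.79], [-1.13, 4.28], [0.06, 2.93], [-2.69, 2.69]. Speed limits (rad/s): [2.22, 2.22, 2.79, 3.14, 3.14, 3.14].

## Interface

Orientations are given as [roll, pitch, yaw] about the fixed x, y, z axes, in that order (R = Rz(yaw) Ry(pitch) Rx(roll)).
In Python, from cell import state, viewer, env, models gives the robot as it stands. The module is installed in compiled form; this text tells all that it offers.
- The arm moves only by the tool arm_command, never from a script. Its argument "rows" is a list of rows, each a list of 2 entries, a list of its own where there are three numbers: the shift along the tool's x, y, z normalised to -1 to 1, where 1 is 0.25 m, then the turn about the tool's z normalised to -1 to 1, where 1 is pi rad. A call has exactly 5 rows; each row shifts and turns the commanded pose from where the row before left it, along the tool's axes as they then stand; what a row does not reach is not made up. A row lasts 1/10 s, in which the tool goes at most 50 mm and 8.59 degrees, less where a joint would pass 70% of its speed; a pose out of reach is approached as far as the arm can. A call with a number of a shift or a turn outside -1 to 1 is refused whole. A call with a gripper value outside its range is refused whole. "claw" is the opening, from 0 (shut) to 1 (fully open), set as the call begins (left out, the last holds). The fingers move at their own pace and stop on an object; the grip force is fixed at half the most. Time passes only in rows, so rows that do not move let the fingers close, or fill a call up. It gives the time, the measured TCP pose, the force, the opening and the grip force at its end, in the units of the state.
- state(): the state, without advancing time (a new reading comes with each control period).
- viewer.read_camera(name): name is "side" or "top" or "wrist"; returns (picture, depth): 420x560x3 uint8, red, green, blue; 420x560 float32, mm along the optical axis (not along the pixel's ray), 0 where there is no reading.
- viewer.get_calibration(name): a dict with "camera_matrix" (3x3 intrinsics, pixels), "dist_coeffs" ([k1, k2, p1, p2, k3] as OpenCV has them; the pictures are not rectified), "world_to_cam" (4x4, takes a point from world to camera coordinates). Camera axes: x right, y up, looking along -z (the intrinsics and any distortion apply to the point x, -y, -z); pixel columns grow to the right and rows downward; lengths in mm; the calibration is good to about 2 mm. A picture is of the moment at which its call begins: read the wrist's pose just before it. get_calibration takes no time and is no camera call; for the wrist camera it gives the pose at the moment of the call.
- env.job_done(): hands the job in; it is judged then, once.
Trained networks look in the newest picture that a camera, given by its name, has taken for a name from the list of things; names that differ only in an ending like _2 or _b are one class to them, and where a whole thing is asked for, a point or a joint stands for the part that bears it (a point fixed in the world has none). Each returns a list of dicts, best first, with "confidence" (0 to 1); they miss things now and then, are a little off and sometimes report something else, mostly with a low value. They report only what shows in the picture. A call takes as long as a camera call.
- models.search_frame(camera, label): "position" ([x, y, z] in mm, in world coordinates, good to about 4 mm: the middle of the surface that is visible of it).
- models.mark_of(camera, label): "position" ([x, y, z] in mm, in world coordinates, good to about 4 mm: a listed point, or the origin of a listed thing).
The state is a dict: "t": time; "joints": joint angles; "qvel": joint speeds; "tau": joint torques, N m; "eef_pos": TCP position; "tcp_rot": TCP orientation; "ft_force": force on the tool from outside, world axes, zero at the start; "moment": the same for the moment, N m; "opening": opening from 0.0 (shut) to 1.0 (fully open); "grip_force": force on a finger pad.
Only numpy, scipy, OpenCV 4.12 (cv2) and the standard library are available. Lean on these libraries where they do the work, as an engineer would, in place of code of your own. Each camera call takes 0.05 s, during which the arm holds its last target. There are 200 camera calls.

## Working session

There is one attempt and no reset: what is moved stays moved. The work goes in short steps, Python scripts to look and compute and a tool call to move; the robot and the scene stay as the last step left them, time stands still between calls to the robot, and variables do not carry over. Pictures are saved under pics/ and viewed, at most 10 in all, crops included, and the job is handed in when it is done.

Besides the shell and the picture viewer there is one more tool, called after "Emit:" as name([rows], argument=value, ...), one row to a line, values as JSON. arm_command: Moves the arm, as the interface text tells. Scaled input: -1 to 1 covers 0.25 m each way for a shift and pi rad each way for a turn. Its arguments: {"type":"object","properties":{"rows":{"type":"array","items":{"type":"array"}},"claw":{"type":"number"}},"required":["rows"]}

```bash
mkdir -p pics; cat > h.py <<'E'
import numpy as np, cv2
from cell import state, viewer, env, models
def cam(n,save=None):
    c=viewer.get_calibration(n); p,d=viewer.read_camera(n)
    if save: cv2.imwrite('pics/'+save,p[:,:,::-1])
    return c,p,d
def unproj(c,u,v,z):
    K=np.array(c['camera_matrix']);D=np.array(c['dist_coeffs'])
    u=np.atleast_1d(u).astype(float);v=np.atleast_1d(v).astype(float);z=np.atleast_1d(z)
    n=cv2.undistortPoints(np.stack([u,v],1)[:,None],K,D)[:,0]
    P=np.stack([n[:,0]*z,-n[:,1]*z,-z,np.ones_like(z)],1)
    return (np.linalg.inv(np.array(c['world_to_cam']))@P.T).T[:,:3]
def cloud(c,d):
    v,u=np.nonzero(d>0); return unproj(c,u,v,d[v,u]),u,v
E
python3 - <<'E'
from h import *
s=state();print(s)
ims=[]
for n in ['side','top','wrist']:
    c,p,d=cam(n); ims.append(p)
    print(n,np.linalg.inv(np.array(c['world_to_cam']))[:3].round(2).tolist())
    for l in ['carrier','carrier_grip','pin_left','pin_right','cradle','mouth_left','mouth_right','cradle_seat']:
        r=models.mark_of(n,l); print(n,l,[(np.round(x['position']).tolist(),round(x['confidence'],2)) for x in r[:2]])
a=np.hstack([cv2.resize(i,(400,300)) for i in ims[:2]]); b=np.hstack([cv2.resize(ims[2],(400,300)),np.zeros((300,400,3),np.uint8)])
cv2.imwrite('pics/a.png',np.vstack([a,b])[:,:,::-1])
E
```

```text
{'t': 0.0, 'joints': array([ 1.05437156e+00,  4.91578962e-01,  1.55944655e+00,  1.54672862e-06,
        1.09169728e+00, -1.05627969e-01]), 'qvel': array([-0.0014303 ,  0.00073625,  0.00091449, -0.0009336 , -0.00068108,
       -0.00011356]), 'tau': array([ 4.71918065e-04, -6.12631917e+01, -2.58193821e+01,  6.92681805e-02,
        4.80917317e-02, -8.65695006e-05]), 'eef_pos': array([249.46241642, 572.79289196, 214.05069425]), 'tcp_rot': array([-3.14046896e+00, -1.20516391e-04,  2.73079507e+00]), 'ft_force': array([-0.45583409, -0.50581198,  0.05853919]), 'moment': array([-0.01651088,  0.00175978, -0.00363723]), 'grip_force': 0.0, 'opening': 1.0007996508001173}
side [[0.49, 0.55, -0.68, -546.78], [-0.87, 0.32, -0.38, -534.97], [0.01, 0.77, 0.63, 1089.58]]
side carrier [([404.0, -190.0, 0.0], 0.68)]
side carrier_grip [([405.0, -188.0, 114.0], 0.45)]
side pin_left [([434.0, 58.0, -3.0], 0.67)]
side pin_right [([381.0, -229.0, 80.0], 0.49), ([607.0, 474.0, 123.0], 0.46)]
side cradle [([572.0, 421.0, -2.0], 0.98), ([684.0, 337.0, -4.0], 0.29)]
side mouth_left [([604.0, 477.0, 119.0], 0.76)]
[... 163 characters left out ...]
p carrier [([407.0, -191.0, -1.0], 0.67)]
top carrier_grip [([404.0, -189.0, 113.0], 0.58)]
top pin_left [([431.0, -146.0, 79.0], 0.74), ([383.0, -227.0, 76.0], 0.53)]
top pin_right [([605.0, 479.0, 123.0], 0.62), ([381.0, -230.0, 78.0], 0.57)]
top cradle [([569.0, 421.0, 0.0], 0.55)]
top mouth_left [([604.0, 478.0, 122.0], 0.84)]
top mouth_right [([513.0, 428.0, 123.0], 0.82), ([434.0, 52.0, 2.0], 0.54)]
top cradle_seat [([574.0, 426.0, 97.0], 0.8)]
wrist [[0.4, -0.88, -0.25, 180.8], [0.92, 0.38, 0.11, 603.98], [-0.0, -0.27, 0.96, 384.92]]
wrist carrier []
wrist carrier_grip []
wrist pin_left []
wrist pin_right []
wrist cradle []
wrist mouth_left []
wrist mouth_right []
wrist cradle_seat []
```

View pics/a.png

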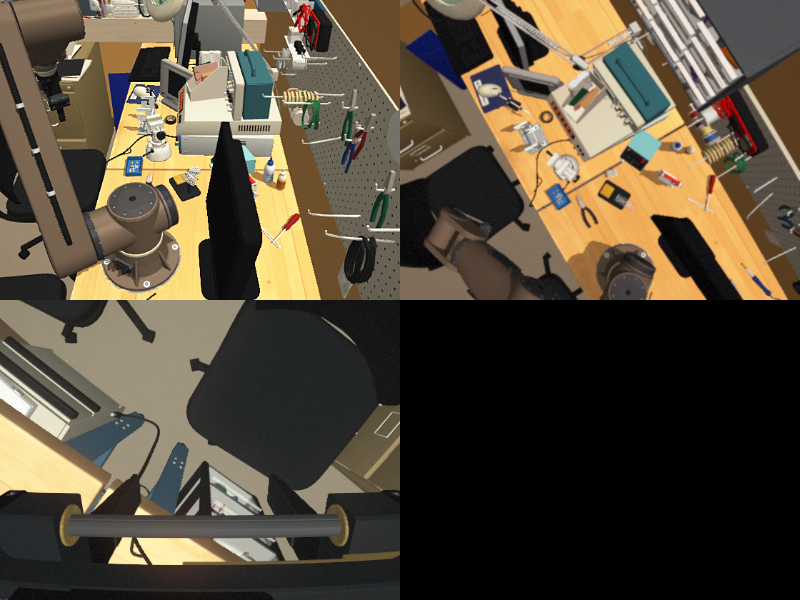

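```bash
python3 - <<'E'
from h import *
def px(c,P):
    w=np.array(c['world_to_cam'])@np.r_[P,1]; q=cv2.projectPoints(np.array([[w[0],-w[1],-w[2]]]),np.zeros(3),np.zeros(3),np.array(c['camera_matrix']),np.array(c['dist_coeffs']))[0].ravel()
    return q.astype(int)
out=[]
cl={}
for n in ['top','side']:
    c,p,d=cam(n); row=[]
    for P in [(405,-190,60),(565,440,60)]:
        u,v=px(c,P); h,w=45,60
        u=min(max(u,w),560-w);v=min(max(v,h),420-h)
        row.append(cv2.resize(p[v-h:v+h,u-w:u+w],(400,300),interpolation=cv2.INTER_CUBIC)); print(n,P,u,v)
    out.append(np.hstack(row)); cl[n]=cloud(c,d)[0]
cv2.imwrite('pics/b.png',np.vstack(out)[:,:,::-1])
P=np.vstack(list(cl.values()))
print('max height cm, rows x 50..800 step50, cols y -400..700 step50')
for x in range(50,850,50):
    L=[]
    for y in range(-400,700,50):
        m=(abs(P[:,0]-x)<25)&(abs(P[:,1]-y)<25); L.append(int(P[m,2].max()/10) if m.any() else -9)
    print(x,L)
E
```

```text
top (405, -190, 60) 377 250
top (565, 440, 60) 169 199
side (405, -190, 60) 346 263
side (565, 440, 60) 192 162
max height cm, rows x 50..800 step50, cols y -400..700 step50
50 [1, 43, 43, 43, 12, 1, 25, 28, 28, 28, 6, 1, 75, 77, 77, 62, 60, -74, -73, -74, -71, -74]
100 [1, 39, 43, 43, 36, 2, 25, 26, 26, 23, 2, 0, 76, 77, 73, 72, 69, 65, -74, -74, -66, -28]
150 [0, 24, 40, 43, 43, 25, 1, 1, 23, 1, 0, 0, 77, 77, 76, 72, 69, 65, 61, 57, -27, -26]
200 [0, 1, 2, 42, 43, 43, 14, 0, 1, 1, 1, 2, 1, 0, 69, 69, 67, 64, 61, 57, 55, 52]
250 [1, 1, 2, 39, 43, 43, 33, 0, 1, 0, 1, 1, 1, 1, 2, 1, 60, 60, 59, 53, 53, 51]
300 [44, 45, 1, 0, 36, 43, 1, 12, 12, 9, 1, 1, 1, 2, 2, 0, 1, -2, 56, 55, 53, 33]
350 [44, 55, 1, 8, 12, 0, 0, 1, 11, 10, 3, 1, 1, 6, 2, 2, 1, 0, -9, 48, 50, -26]
400 [66, 54, 46, 47, 12, 12, 0, 1, 1, 3, 2, 0, 20, 16, 4, 1, 1, 1, -9, -32, -26, -26]
450 [78, 68, 69, 45, 45, 12, 8, 7, 6, 2, 2, 15, 16, 17, 17, 1, 1, 0, 0, -9, -27, -26]
500 [77, 70, 70, 68, 8, 8, 10, 10, 8, 16, 19, 20, 17, 17, 17, 2, 15, 1, 1, 0, -9, -27]
550 [79, 82, 69, 68, 52, 105, 9, 10, 19, 20, 20, 20, 19, 14, 1, 14, 15, 1, 0, 0, -9, -9]
600 [-9, 88, 68, 105, 105, 105, 104, 37, 37, 20, 20, 20, 24, 18, 1, 8, 14, 15, 0, 0, 0, -9]
650 [-9, 90, 100, 105, 105, 105, 105, 40, 37, 37, 20, 34, 34, 24, 15, 2, 15, 14, 1, 1, 0, -9]
700 [-9, -9, 69, 105, 105, 105, 105, 103, 41, 37, 64, 65, 38, 26, 19, 2, 10, 10, 10, 1, 0, 0]
750 [-9, -9, 9, 67, 66, 64, 100, 100, 41, 37, 64, 65, 65, 22, 22, 18, 10, 10, 10, 10, 3, 1]
800 [-9, -9, -9, 65, 64, 64, 62, 90, 87, 50, 55, 57, 64, 64, 62, 23, 23, 23, 21, 9, 5, 4]
```

View pics/b.png

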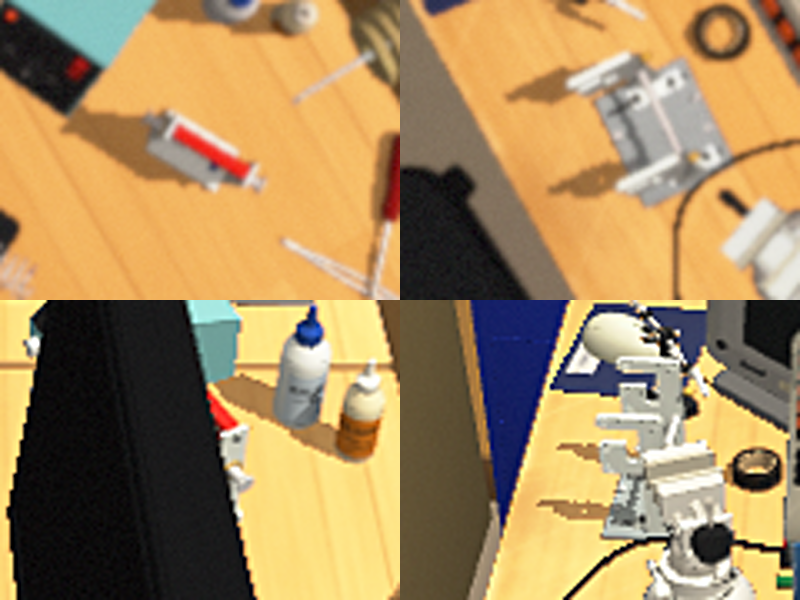

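```bash
cat >> h.py <<'E'
def plan(wps, pos=None, yaw=None, step=48, ang=8.4):
    """wps: list of (x,y,z,yawdeg[,maxstep]); prints rows (sx,sy,sz,turn) in tool axes, tool straight down"""
    s=state(); p=np.array(s['eef_pos'] if pos is None else pos,float); y=np.degrees(s['tcp_rot'][2]) if yaw is None else yaw
    rows=[]
    for w in wps:
        st=w[4] if len(w)>4 else step
        dy=(w[3]-y+180)%360-180; d=np.array(w[:3])-p
        n=int(max(np.ceil(np.linalg.norm(d)/st),np.ceil(abs(dy)/ang),1))
        for i in range(n):
            a=np.radians(y); v=d/n
            t=[v[0]*np.cos(a)+v[1]*np.sin(a), v[0]*np.sin(a)-v[1]*np.cos(a), -v[2]]
            r=[round(float(k)/250,4) for k in t]; T=round(-dy/n/180,4)
            rows.append([r,T]); y-=T*180
        p=np.array(w[:3],float)
    while len(rows)%5: rows.append([[0,0,0],0])
    for i in range(0,len(rows),5): print(rows[i:i+5])
E
python3 - <<'E'
from h import *
P=np.vstack([cloud(*(lambda r:(r[0],r[2]))(cam(n)))[0] for n in ['top','side']])
D=P-[406,-189,0]; a=D[:,0]*.861-D[:,1]*.509; b=D[:,0]*.509+D[:,1]*.861
print('cols b(along pins) ; rows a ; max z cm')
bs=range(-200,220,25);print(list(bs))
for A in range(-200,220,25):
    L=[]
    for B in bs:
        m=(abs(a-A)<12.5)&(abs(b-B)<12.5); L.append(int(P[m,2].max()/10) if m.any() else -9)
    print(A,L)
plan([(330,500,290,135),(430,330,300,115),(465,150,300,92),(450,0,280,75),(420,-110,230,62),(406,-189,175,59.4)])
E
```

```text
cols b(along pins) ; rows a ; max z cm
[-200, -175, -150, -125, -100, -75, -50, -25, 0, 25, 50, 75, 100, 125, 150, 175, 200]
-200 [43, 43, 43, 43, 41, 32, 23, 14, 0, 0, 0, 12, 12, 10, 9, 2, 2]
-175 [39, 43, 43, 43, 43, 43, 43, 34, 24, 0, 1, 13, 12, 11, 10, 3, 3]
-150 [39, 39, 40, 42, 43, 43, 43, 43, 27, 1, 0, 11, 11, 9, 9, 2, 3]
-125 [2, 1, 0, 39, 39, 40, 43, 43, 0, 1, 0, 0, 1, 1, 2, 2, 1]
-100 [2, 2, 1, 0, 0, 38, 0, 0, 0, 0, 0, 0, 0, 0, 0, 0, 2]
-75 [0, 0, 0, 0, 0, 0, 0, 0, 0, 0, 0, 0, 0, 0, 0, 1, 2]
-50 [0, 0, 0, 0, 0, 0, 0, 1, 0, 0, 1, 0, 0, 0, 0, 1, 1]
-25 [1, 1, 0, 1, 0, 0, 12, 1, 2, 1, 1, 1, 0, 5, 5, 8, 5]
0 [1, 0, 0, 0, 0, 8, 12, 12, 12, 12, 12, 9, 0, 9, 9, 8, 8]
25 [2, 2, 0, 0, 0, 0, 1, 11, 1, 45, 11, 1, 8, 10, 10, 10, 10]
50 [2, 55, 0, 0, 0, 47, 0, 0, 44, 44, 0, 0, 9, 9, 9, 9, 10]
75 [1, 55, 0, 0, 46, 46, 44, 45, 44, 1, 0, 1, 9, 9, 9, 9, 34]
100 [54, 54, 45, 46, 47, 59, 61, 45, 45, 5, 4, 0, 8, 8, 8, 8, 36]
125 [67, 66, 45, 47, 69, 69, 69, 68, 55, 12, 12, 52, 105, 105, 104, 10, 37]
150 [79, 78, 67, 47, 69, 70, 69, 69, 68, 64, 52, 52, 105, 105, 105, 105, 103]
175 [69, 78, 77, 
[... 567 characters left out ...]
], np.float64(0.0319)], [[-0.1815, -0.0262, -0.0], np.float64(0.0319)]]
[[[-0.1832, -0.0079, -0.0], np.float64(0.0319)], [[-0.1831, 0.0105, -0.0], np.float64(0.0319)], [[-0.1494, -0.0202, 0.02], np.float64(0.0236)], [[-0.1505, -0.0091, 0.02], np.float64(0.0236)], [[-0.1507, 0.0021, 0.02], np.float64(0.0236)]]
[[[-0.1502, 0.0133, 0.02], np.float64(0.0236)], [[-0.152, -0.0007, 0.0667], np.float64(0.0241)], [[-0.1516, 0.0108, 0.0667], np.float64(0.0241)], [[-0.1504, 0.0223, 0.0667], np.float64(0.0241)], [[-0.1018, 0.033, 0.0733], np.float64(0.0048)]]
[[[-0.1012, 0.0345, 0.0733], np.float64(0.0048)], [[-0.1007, 0.0361, 0.0733], np.float64(0.0048)], [[0, 0, 0], 0], [[0, 0, 0], 0], [[0, 0, 0], 0]]
```

Emit:
arm_command([
  [[-0.1372,-0.0464,-0.1004],0.0397],
  [[-0.1419,-0.029,-0.1004],0.0397],
  [[-0.1444,-0.0111,-0.1004],0.0397],
  [[-0.1527,-0.0397,-0.008],0.0223],
  [[-0.1551,-0.0289,-0.008],0.0223],
])

```text
t: 2.05
eef_pos: [370.8, 430.9, 294.7]
tcp_rot: [3.14, -0.0, 2.214]
ft_force: [1.6, 0.2, -0.3]
opening: 1.003
grip_force: 0.0
```

Emit:
arm_command([
  [[-0.1568,-0.0179,-0.008],0.0223],
  [[-0.1576,-0.0069,-0.008],0.0223],
  [[-0.1577,0.0041,-0.008],0.0223],
  [[-0.178,-0.0442,0],0.0319],
  [[-0.1815,-0.0262,0],0.0319],
])

```text
t: 2.55
eef_pos: [447.8, 238.4, 299.9]
tcp_rot: [3.141, -0.0, 1.802]
ft_force: [0.8, 0.5, -0.5]
opening: 1.0
grip_force: 0.0
```

Emit:
arm_command([
  [[-0.1832,-0.0079,0],0.0319],
  [[-0.1831,0.0105,0],0.0319],
  [[-0.1494,-0.0202,0.02],0.0236],
  [[-0.1505,-0.0091,0.02],0.0236],
  [[-0.1507,0.0021,0.02],0.0236],
])

```text
t: 3.05
eef_pos: [453.4, 36.0, 284.9]
tcp_rot: [3.141, -0.0, 1.38]
ft_force: [1.0, -0.0, 0.3]
opening: 0.999
grip_force: 0.0
```

Emit:
arm_command([
  [[-0.1502,0.0133,0.02],0.0236],
  [[-0.152,-0.0007,0.0667],0.0241],
  [[-0.1516,0.0108,0.0667],0.0241],
  [[-0.1504,0.0223,0.0667],0.0241],
  [[0,0,0],0],
])

```text
t: 3.55
eef_pos: [418.5, -112.8, 228.4]
tcp_rot: [-3.139, 0.001, 1.075]
ft_force: [-0.8, -0.0, 0.3]
opening: 1.001
grip_force: 0.0
```

```bash
python3 - <<'E'
from h import *
s=state();print(s['t'],s['eef_pos'],s['tcp_rot'],s['ft_force'],s['joints'])
c,p,d=cam('wrist','c.png')
for l in ['carrier_grip','pin_left','pin_right','carrier']:
    print(l,[(np.round(x['position'],1).tolist(),round(x['confidence'],2)) for x in models.mark_of('wrist',l)[:2]])
E
```

```text
3.55 [ 418.53569959 -112.75371179  228.382951  ] [-3.13914480e+00  5.91479514e-04  1.07547960e+00] [-0.7637033  -0.02063453  0.27246494] [-4.15527791e-01  2.01514917e-01  1.98121251e+00 -4.81106744e-04
  9.61352491e-01  8.00655454e-02]
carrier_grip [([406.6, -184.8, 111.4], 0.7)]
pin_left [([435.6, -140.0, 75.6], 0.81), ([529.0, -281.6, -1.6], 0.7)]
pin_right [([381.2, -231.7, 79.3], 0.71)]
carrier [([407.6, -187.1, -0.2], 0.93)]
```

View pics/c.png

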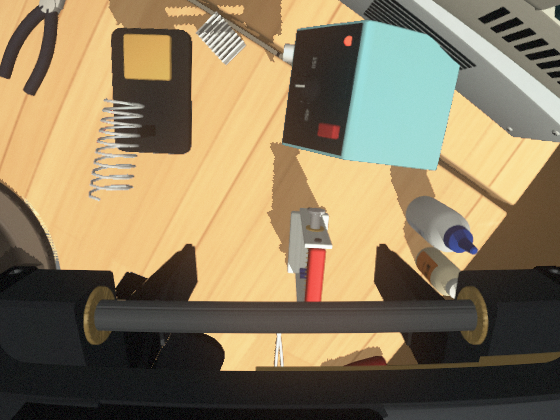

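```bash
python3 - <<'E'
from h import *
def red(n):
    c,p,d=cam(n); q,u,v=cloud(c,d); k=p[v,u].astype(int)
    m=(k[:,0]>120)&(k[:,1]<70)&(k[:,2]<70)&(q[:,2]>95)&(q[:,2]<135)&(np.linalg.norm(q[:,:2]-[406,-188],axis=1)<70)
    q=q[m]; t=q[q[:,2]>np.percentile(q[:,2],90)-5]
    r=cv2.minAreaRect(t[:,:2].astype(np.float32)); print(n,len(t),t.mean(0),np.median(t[:,2]),r)
    dd=t[:,:2]-t[:,:2].mean(0); w,V=np.linalg.eigh(dd.T@dd); ax=V[:,1]*np.sign(V[1,1]); print('dir',np.degrees(np.arctan2(ax[1],ax[0])), 'perp pos', t[:,:2].mean(0)@[-ax[1],ax[0]], np.percentile(dd@[-ax[1],ax[0]],[2,98]))
red('wrist'); red('top')
E
```

```text
wrist 106 [ 412.5384355  -169.9613026   119.59302325] 119.61936891385469 ((410.8921813964844, -172.05511474609375), (47.96969223022461, 10.849608421325684), 45.73610305786133)
dir 53.92553773520955 perp pos -433.51454971327905 [-6.51703178  2.50393472]Traceback (most recent call last):
  File "<stdin>", line 8, in <module>
  File "<stdin>", line 5, in red
    return _quantile_unchecked(
        a, q, axis, out, overwrite_input, method, keepdims, weights)
    return _ureduce(a,
                    func=_quantile_ureduce_func,
    ...<5 lines>...
                    overwrite_input=overwrite_input,
                    method=method)
    r = func(a, **kwargs)
    result = _quantile(arr,
                       quantiles=q,
    ...<2 lines>...
                       out=out,
                       weights=wgt)
    slices_having_nans = np.isnan(arr[-1, ...])
                                  ~~~^^^^^^^^^
IndexError: index -1 is out of bounds for axis 0 with size 0
```

```bash
python3 - <<'E'
from h import *
plan([(406.5,-187.5,170,59.4),(406.5,-187.5,95,59.4,30)])
E
```

```text
[[[-0.101, 0.0325, 0.0804], np.float64(0.005)], [[-0.1004, 0.0341, 0.0804], np.float64(0.005)], [[-0.0999, 0.0357, 0.0804], np.float64(0.005)], [[0.0, 0.0, 0.1], np.float64(-0.0)], [[0.0, 0.0, 0.1], np.float64(-0.0)]]
[[[0.0, 0.0, 0.1], np.float64(-0.0)], [[0, 0, 0], 0], [[0, 0, 0], 0], [[0, 0, 0], 0], [[0, 0, 0], 0]]
```

Emit:
arm_command([
  [[-0.101,0.0325,0.0804],0.005],
  [[-0.1004,0.0341,0.0804],0.005],
  [[-0.0999,0.0357,0.0804],0.005],
  [[0,0,0.06],0],
  [[0,0,0.06],0],
])

```text
t: 4.4
eef_pos: [406.2, -188.4, 139.1]
tcp_rot: [3.141, -0.0, 1.035]
ft_force: [0.4, -0.4, -0.3]
opening: 0.998
grip_force: 0.0
```

Emit:
arm_command([
  [[0,0,0.06],0],
  [[0,0,0.06],0],
  [[0,0,0.06],0],
  [[0,0,0],0],
  [[0,0,0],0],
])

```text
t: 4.9
eef_pos: [406.3, -187.9, 94.9]
tcp_rot: [-3.142, -0.0, 1.036]
ft_force: [0.9, 0.5, -0.1]
opening: 1.004
grip_force: 0.0
```

Emit:
arm_command([
  [[0,0,0],0],
  [[0,0,0],0],
  [[0,0,0],0],
  [[0,0,0],0],
  [[0,0,0],0],
], claw=0)

```text
t: 5.4
eef_pos: [406.0, -188.3, 94.7]
tcp_rot: [3.141, -0.0, 1.035]
ft_force: [0.2, -0.5, -0.3]
opening: 0.641
grip_force: 0.0
```

Emit:
arm_command([
  [[0,0,0],0],
  [[0,0,0],0],
  [[0,0,0],0],
  [[0,0,0],0],
  [[0,0,-0.04],0],
])

```text
t: 5.9
eef_pos: [405.5, -188.0, 104.2]
tcp_rot: [-3.14, -0.0, 1.035]
ft_force: [0.5, -0.2, 0.0]
opening: 0.217
grip_force: 0.0
```

```bash
python3 - <<'E'
from h import *
s=state();print(s)
c,p,d=cam('wrist','d.png')
plan([(420,-150,200,58),(450,0,325,50),(480,250,335,38),(500,480,330,27.6)])
E
```

```text
{'t': 5.9, 'joints': array([-5.82157081e-01,  4.13987733e-01,  2.09955431e+00,  1.28201306e-04,
        6.30061187e-01, -4.60855758e-02]), 'qvel': array([ 0.00117022, -0.21044019, -0.10545985,  0.00037679,  0.30771681,
       -0.00207211]), 'tau': array([-2.12330406e-02, -4.32912362e+01, -1.47158530e+01,  4.77067125e-02,
       -7.98711721e-01,  3.53824089e-04]), 'eef_pos': array([ 405.53555721, -188.02571948,  104.16912851]), 'tcp_rot': array([-3.13958768e+00, -1.67872823e-04,  1.03462099e+00]), 'ft_force': array([ 0.50270401, -0.22254117,  0.03073284]), 'moment': array([-0.07372266,  0.11582139, -0.0060318 ]), 'grip_force': 0.0, 'opening': 0.2174225318613061}
[[[0.0534, -0.0103, -0.1253], np.float64(0.0024)], [[0.0533, -0.0107, -0.1253], np.float64(0.0024)], [[0.0533, -0.0111, -0.1253], np.float64(0.0024)], [[0.1145, -0.0433, -0.1], np.float64(0.0089)], [[0.1132, -0.0464, -0.1], np.float64(0.0089)]]
[[[0.1119, -0.0496, -0.1], np.float64(0.0089)], [[0.1104, -0.0527, -0.1], np.float64(0.0089)], [[0.1089, -0.0558, -0.1], np.float64(0.0089)], [[0.1405, -0.0919, -0.0067], np.float64(0.0111)], [[0.1372, -0.0967, -0.0067], np.float64(0.0111)]]
[[[0.1338, -0.1014, -0.0067], np.float64(0.0111)], [[0.1301, -0.106, -0.0067], np.float64(0.0111)], [[0.1264, -0.1105, -0.0067], np.float64(0.0111)], [[0.1224, -0.1148, -0.0067], np.float64(0.0111)], [[0.1259, -0.1352, 0.004], np.float64(0.0115)]]
[[[0.1209, -0.1396, 0.004], np.float64(0.0115)], [[0.1158, -0.1439, 0.004], np.float64(0.0115)], [[0.1105, -0.148, 0.004], np.float64(0.0115)], [[0.1051, -0.1519, 0.004], np.float64(0.0115)], [[0, 0, 0], 0]]
```

View pics/d.png

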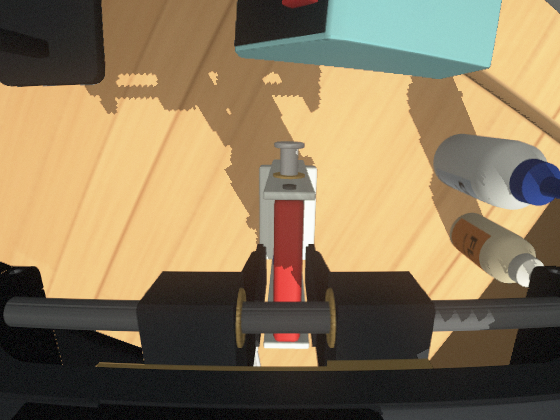

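Emit:
arm_command([
  [[0,0,0.04],0],
  [[0,0,0],0],
  [[0,0,0],0],
  [[0,0,0],0],
  [[0,0,0],0],
])

```text
t: 6.45
eef_pos: [406.8, -189.1, 95.3]
tcp_rot: [3.138, 0.0, 1.035]
ft_force: [-0.6, -2.8, 7.0]
opening: 0.155
grip_force: 30.0
```

```bash
python3 - <<'E'
from h import *
plan([(406,-188,115,59.4,12),(420,-150,200,58,32),(450,0,328,52,40),(480,250,338,40,40),(520,530,335,27.6,40)])
E
```

```text
[[[0.001, -0.0025, -0.0394], np.float64(-0.0003)], [[0.001, -0.0025, -0.0394], np.float64(-0.0003)], [[0.0531, -0.0097, -0.1133], np.float64(0.0026)], [[0.053, -0.0102, -0.1133], np.float64(0.0026)], [[0.0529, -0.0106, -0.1133], np.float64(0.0026)]]
[[[0.1145, -0.0433, -0.1024], np.float64(0.0067)], [[0.1135, -0.0457, -0.1024], np.float64(0.0067)], [[0.1126, -0.048, -0.1024], np.float64(0.0067)], [[0.1115, -0.0504, -0.1024], np.float64(0.0067)], [[0.1104, -0.0527, -0.1024], np.float64(0.0067)]]
[[[0.1231, -0.0745, -0.0057], np.float64(0.0095)], [[0.1208, -0.0782, -0.0057], np.float64(0.0095)], [[0.1184, -0.0817, -0.0057], np.float64(0.0095)], [[0.1159, -0.0852, -0.0057], np.float64(0.0095)], [[0.1133, -0.0887, -0.0057], np.float64(0.0095)]]
[[[0.1106, -0.092, -0.0057], np.float64(0.0095)], [[0.1078, -0.0953, -0.0057], np.float64(0.0095)], [[0.1053, -0.0944, 0.0015], np.float64(0.0086)], [[0.1027, -0.0972, 0.0015], np.float64(0.0086)], [[0.1, -0.1, 0.0015], np.float64(0.0086)]]
[[[0.0973, -0.1026, 0.0015], np.float64(0.0086)], [[0.0945, -0.1052, 0.0015], np.float64(0.0086)], [[0.0916, -0.1077, 0.0015], np.float64(0.0086)], [[0.0887, -0.1102, 0.0015], np.float64(0.0086)], [[0.0857, -0.1125, 0.0015], np.float64(0.0086)]]
```

Emit:
arm_command([
  [[0,0,-0.04],0],
  [[0,0,-0.04],0],
  [[0.053,-0.01,-0.113],0.0026],
  [[0.053,-0.01,-0.113],0.0026],
  [[0.053,-0.01,-0.113],0.0026],
])

```text
t: 6.95
eef_pos: [419.8, -149.7, 201.0]
tcp_rot: [-3.141, -0.0, 1.01]
ft_force: [0.4, 0.0, -3.5]
opening: 0.153
grip_force: 30.0
```

Emit:
arm_command([
  [[0.1145,-0.0433,-0.1024],0.0067],
  [[0.1135,-0.0457,-0.1024],0.0067],
  [[0.1126,-0.048,-0.1024],0.0067],
  [[0.1115,-0.0504,-0.1024],0.0067],
  [[0.1104,-0.0527,-0.1024],0.0067],
])

```text
t: 7.45
eef_pos: [449.7, 1.0, 329.1]
tcp_rot: [3.141, -0.0, 0.904]
ft_force: [1.4, -0.3, -4.5]
opening: 0.148
grip_force: 30.0
```

Emit:
arm_command([
  [[0.1231,-0.0745,-0.0057],0.0095],
  [[0.1208,-0.0782,-0.0057],0.0095],
  [[0.1184,-0.0817,-0.0057],0.0095],
  [[0.1159,-0.0852,-0.0057],0.0095],
  [[0.1133,-0.0887,-0.0057],0.0095],
])

```text
t: 7.95
eef_pos: [471.5, 179.5, 335.2]
tcp_rot: [-3.141, 0.0, 0.755]
ft_force: [0.9, -1.4, -4.3]
opening: 0.147
grip_force: 30.0
```

Emit:
arm_command([
  [[0.1106,-0.092,-0.0057],0.0095],
  [[0.1078,-0.0953,-0.0057],0.0095],
  [[0.1053,-0.0944,0.0015],0.0086],
  [[0.1027,-0.0972,0.0015],0.0086],
  [[0.1,-0.1,0.0015],0.0086],
])

```text
t: 8.45
eef_pos: [495.4, 355.7, 336.7]
tcp_rot: [-3.141, 0.001, 0.614]
ft_force: [0.7, -0.7, -3.8]
opening: 0.149
grip_force: 30.0
```

Emit:
arm_command([
  [[0.0973,-0.1026,0.0015],0.0086],
  [[0.0945,-0.1052,0.0015],0.0086],
  [[0.0916,-0.1077,0.0015],0.0086],
  [[0.0887,-0.1102,0.0015],0.0086],
  [[0.0857,-0.1125,0.0015],0.0086],
])

```text
t: 8.95
eef_pos: [520.9, 530.5, 334.8]
tcp_rot: [3.141, 0.001, 0.479]
ft_force: [0.3, -0.3, -3.7]
opening: 0.148
grip_force: 30.0
```

```bash
python3 - <<'E'
from h import *
s=state();print(s['t'],s['eef_pos'],s['tcp_rot'],s['ft_force'],s['moment'],s['opening'],s['grip_force'])
ims=[]
for n in ['wrist','side','top']:
    c,p,d=cam(n); ims.append((c,p,d))
    for l in ['carrier_grip','pin_left','pin_right','cradle','mouth_left','mouth_right','cradle_seat','catches']:
        print(n,l,[(np.round(x['position'],1).tolist(),round(x['confidence'],2)) for x in models.mark_of(n,l)[:2]])
cv2.imwrite('pics/e.png',ims[0][1][:,:,::-1])
np.savez('e.npz',d=ims[0][2],p=ims[0][1],w=ims[0][0]['world_to_cam'])
E
```

```text
8.95 [520.85399782 530.49501986 334.76227613] [3.14143705e+00 9.03008678e-04 4.78959825e-01] [ 0.29152064 -0.34708109 -3.71251673] [-0.11202696  0.09729818  0.00411455] 0.14784418983387837 29.99833758920431
wrist carrier_grip [([520.5, 535.7, 350.1], 0.81), ([574.4, 422.9, -0.1], 0.22)]
wrist pin_left [([563.7, 561.2, 314.4], 0.7)]
wrist pin_right [([476.7, 508.0, 319.8], 0.58)]
wrist cradle [([574.4, 425.0, -1.9], 0.9)]
wrist mouth_left [([601.8, 477.4, 118.9], 0.72)]
wrist mouth_right []
wrist cradle_seat [([571.2, 423.6, 99.1], 0.84)]
wrist catches [([577.1, 419.4, 112.1], 0.56)]
side carrier_grip [([524.0, 529.3, 350.3], 0.9)]
side pin_left [([567.3, 552.9, 318.6], 0.96), ([436.6, 53.3, 1.8], 0.7)]
side pin_right [([478.2, 508.7, 315.4], 0.97)]
side cradle [([570.6, 421.7, -2.7], 0.79), ([480.1, 509.8, 315.5], 0.42)]
side mouth_left [([603.9, 474.5, 122.4], 0.74)]
side mouth_right [([609.2, 471.7, 123.2], 0.72), ([516.2, 433.1, 118.8], 0.69)]
side cradle_seat [([571.6, 422.8, 100.8], 0.92)]
side catches [([580.0, 421.0, 108.4], 0.93), ([522.8, 528.4, 350.7], 0.29)]
top carrier_grip [([521.3, 527.5, 353.3], 0.68), ([546.6, -213.3, 1.2], 0.51)]
top pin_left [([566.6, 552.9, 319.5], 0.78)]
top pin_right [([475.2, 511.8, 315.3], 0.58)]
top cradle [([570.9, 420.6, 3.6], 0.74), ([519.0, 532.9, 237.6], 0.43)]
top mouth_left [([608.0, 475.6, 125.5], 0.81)]
top mouth_right [([514.7, 431.4, 122.7], 0.8)]
top cradle_seat [([575.6, 426.8, 97.4], 0.6)]
top catches [([573.8, 416.5, 102.3], 0.75), ([547.2, -213.8, 5.3], 0.55)]
```

View pics/e.png

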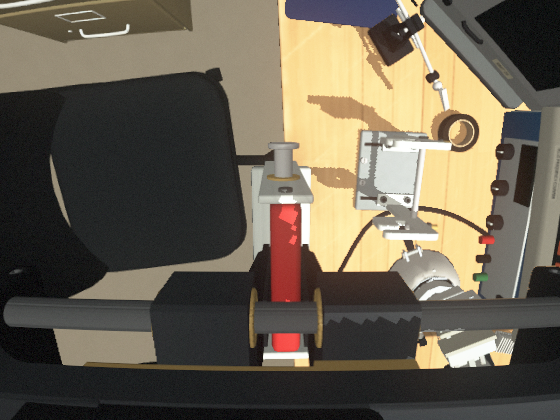

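```bash
python3 - <<'E'
from h import *
from scipy.optimize import minimize
f=np.load('e.npz'); c=dict(viewer.get_calibration('wrist')); c['world_to_cam']=f['w']
def get(c,d):
    q,u,v=cloud(c,d); return q[(np.linalg.norm(q[:,:2]-[568,440],axis=1)<110)]
W=get(c,f['d']); ct,pt,dt=cam('top'); T=get(ct,dt)
for nm,q in (('wrist',W),('top',T)):
    h=q[(q[:,2]>120)&(q[:,2]<160)]
    print(nm,len(h),np.percentile(h[:,2],[10,50,90,98]))
    h=q[(q[:,2]>136)&(q[:,2]<160)]
    best=[]
    def cost(p):
        a,m=p; n=np.array([np.cos(a),np.sin(a)]); s=h[:,:2]@n; return np.minimum(abs(abs(s-m)-50),8).mean()
    n0=np.array([np.cos(.47),np.sin(.47)])
    r=min((minimize(cost,[a,np.dot(n0,[560,454])+k],method='Nelder-Mead') for a in np.radians([22,26,30]) for k in(-6,0,6)),key=lambda r:r.fun)
    a,m=r.x; print('y-angle',np.degrees(a),'m',m,'cost',r.fun)
    for a in np.radians([26,27,28]):
        n=np.array([np.cos(a),np.sin(a)]);s=h[:,:2]@n; x=h[:,:2]@[n[1],-n[0]]
        L=s>s.mean(); print(np.degrees(a),'L',np.percentile(s[L],[5,50,95]).round(1),'R',np.percentile(s[~L],[5,50,95]).round(1),'x',np.percentile(x[L],[2,98]).round(1),np.percentile(x[~L],[2,98]).round(1),'model mouth', np.dot([560,454],n).round(1),np.dot([560,454],[n[1],-n[0]]).round(1))
E
```

```text
wrist 1047 [132.55756571 143.66276714 144.99741011 145.63908761]
y-angle 26.564717331050442 m 704.223802691113 cost 1.9636745324017262
26.0 L [749.4 752.9 756.1] R [649.4 653.7 656. ] x [-136.8  -77.9] [-137.8  -78.8] model mouth 702.3 -162.6
27.0 L [751.2 754.7 757.9] R [651.1 655.6 658. ] x [-123.6  -64.7] [-126.4  -67.3] model mouth 705.1 -150.3
28.0 L [752.7 756.  759.6] R [652.7 657.1 659.9] x [-110.4  -51.5] [-115.   -55.9] model mouth 707.6 -138.0
top 162 [129.63104732 142.29441585 147.30504291 149.49736294]
y-angle 25.978623399642878 m 700.636159430695 cost 2.176779794817264
26.0 L [747.5 750.9 754.9] R [647.2 650.2 654.5] x [-135.3  -73.9] [-135.4  -75.1] model mouth 702.3 -162.6
27.0 L [749.  752.6 756.9] R [648.7 652.2 656.2] x [-122.1  -60.9] [-124.   -63.7] model mouth 705.1 -150.3
28.0 L [750.3 754.1 758.2] R [650.1 653.9 657.8] x [-108.9  -47.8] [-112.6  -52.3] model mouth 707.6 -138.0
```

```bash
cat >> h.py <<'E'
A=np.radians(26.2); N=np.array([np.cos(A),np.sin(A)]); X=np.array([N[1],-N[0]])
def W(n,x,z): return (*(n*N+x*X),z,26.2)
def cs():
    s=state(); p=s['eef_pos']; f=s['ft_force']; print('t%.2f n %.1f x %.1f z %.1f yaw %.2f | Fn %.1f Fx %.1f Fz %.1f'%(s['t'],p[:2]@N,p[:2]@X,p[2],np.degrees(s['tcp_rot'][2]),f[:2]@N,f[:2]@X,f[2]), s['moment'].round(2))
E
python3 - <<'E'
from h import *
cs(); plan([W(701.5,-225,200),W(701.5,-220,139.6,)])
E
```

```text
t10.35 n 701.6 x -244.8 z 334.4 yaw 27.49 | Fn 0.6 Fx -0.1 Fz -3.3 [-0.07  0.11 -0.07]
[[[-0.0007, 0.0263, 0.1791], np.float64(0.0024)], [[-0.0005, 0.0264, 0.1791], np.float64(0.0024)], [[-0.0003, 0.0264, 0.1791], np.float64(0.0024)], [[0.0, 0.01, 0.1208], np.float64(-0.0)], [[0.0, 0.01, 0.1208], np.float64(-0.0)]]
```

Emit:
arm_command([
  [[0,0.0264,0.179],0.0024],
  [[0,0.0264,0.179],0.0024],
  [[0,0.0264,0.179],0.0024],
  [[0,0.01,0.12],0],
  [[0,0.01,0.12],0],
])

```text
t: 10.85
eef_pos: [532.6, 506.9, 138.5]
tcp_rot: [3.142, 0.0, 0.457]
ft_force: [-0.3, 0.2, -4.7]
opening: 0.152
grip_force: 30.0
```

Emit:
arm_command([
  [[0,0.04,0],0],
  [[0,0.04,0],0],
  [[0,0.04,0],0],
  [[0,0.04,0],0],
  [[0,0,0],0],
])

```text
t: 11.35
eef_pos: [551.6, 470.1, 141.7]
tcp_rot: [-3.141, -0.002, 0.456]
ft_force: [0.4, 0.1, -4.1]
opening: 0.148
grip_force: 30.0
```

```bash
python3 - <<'E'
from h import *
cs()
def px(c,P):
    w=np.array(c['world_to_cam'])@np.r_[P,1]; return cv2.projectPoints(np.array([[w[0],-w[1],-w[2]]]),np.zeros(3),np.zeros(3),np.array(c['camera_matrix']),np.array(c['dist_coeffs']))[0].ravel().astype(int)
o=[]
for n,z in (('side',(36,48)),('wrist',(105,140))):
    c,p,d=cam(n); P=(*(702*N-145*X),120) if n=='side' else (*(752*N-140*X),120)
    u,v=px(c,P);h,w=z;u=min(max(u,w),560-w);v=min(max(v,h),420-h);print(n,u,v)
    o.append(cv2.resize(p[v-h:v+h,u-w:u+w],(400,300),interpolation=cv2.INTER_CUBIC))
    for l in ['pin_left','pin_right','mouth_left','mouth_right']:
        print(n,l,[(np.round(x['position'],1).tolist(),round(x['confidence'],2),(np.array(x['position'][:2])@N).round(1),(np.array(x['position'][:2])@X).round(1)) for x in models.mark_of(n,l)[:1]])
cv2.imwrite('pics/f.png',np.hstack(o)[:,:,::-1])
E
```

```text
t11.35 n 702.5 x -178.3 z 141.7 yaw 26.11 | Fn 0.5 Fx 0.1 Fz -4.1 [-0.05  0.18  0.1 ]
side 191 147
side pin_left [([594.9, 495.1, 125.0], 0.96, np.float64(752.4), np.float64(-181.6))]
side pin_right [([506.7, 450.8, 124.0], 0.95, np.float64(653.7), np.float64(-180.8))]
side mouth_left [([605.5, 473.0, 120.1], 0.61, np.float64(752.1), np.float64(-157.1))]
side mouth_right [([519.4, 431.5, 117.5], 0.87, np.float64(656.5), np.float64(-157.8))]
wrist 358 166
wrist pin_left [([597.2, 499.1, 121.5], 0.71, np.float64(756.2), np.float64(-184.2))]
wrist pin_right [([505.5, 453.4, 125.2], 0.85, np.float64(653.7), np.float64(-183.6))]
wrist mouth_left [([603.0, 479.9, 120.9], 0.71, np.float64(752.9), np.float64(-164.4))]
wrist mouth_right [([683.2, 336.5, 4.5], 0.39, np.float64(761.6), np.float64(-0.3))]
```

View pics/f.png

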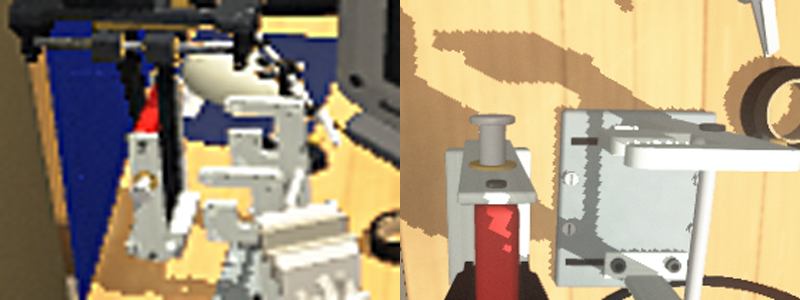

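Emit:
arm_command([
  [[-0.004,0.02,0.004],0],
  [[0,0.02,0.004],0],
  [[0,0.02,0],0],
  [[0,0.02,0],0],
  [[0,0,0],0],
])

```text
t: 12.35
eef_pos: [558.8, 452.2, 138.2]
tcp_rot: [3.141, -0.0, 0.456]
ft_force: [0.5, 0.2, -3.6]
opening: 0.15
grip_force: 30.0
```

```bash
python3 -c "
from h import *
cs();cam('top');cs();cam('top');cs()"
```

```text
t12.35 n 701.0 x -159.0 z 138.2 yaw 26.15 | Fn 0.6 Fx 0.1 Fz -3.6 [-0.12  0.17 -0.03]
t12.40 n 701.0 x -159.5 z 138.2 yaw 26.16 | Fn 0.1 Fx -0.4 Fz -4.5 [-0.05  0.16 -0.02]
t12.45 n 701.0 x -159.8 z 138.2 yaw 26.18 | Fn -0.0 Fx -0.3 Fz -4.6 [-0.08  0.16 -0.01]
```

Emit:
arm_command([
  [[0,0,-0.005],0],
  [[0,0.012,0],0],
  [[0,0.012,0],0],
  [[0,0.012,0],0],
  [[0,0,0],0],
])

```text
t: 12.95
eef_pos: [562.5, 444.4, 139.4]
tcp_rot: [3.142, 0.0, 0.457]
ft_force: [0.1, -0.1, -3.8]
opening: 0.152
grip_force: 30.0
```

Emit:
arm_command([
  [[0,0.01,0],0],
  [[0,0.01,0],0],
  [[0,0.01,0],0],
  [[0,0,0],0],
  [[0,0,0],0],
])

```text
t: 13.45
eef_pos: [565.6, 438.2, 139.4]
tcp_rot: [-3.142, -0.0, 0.457]
ft_force: [-0.2, 1.2, -4.3]
opening: 0.146
grip_force: 30.0
```

```bash
python3 -c "
from h import *
cs();cam('top');cs()"
```

```text
t13.45 n 700.9 x -143.4 z 139.4 yaw 26.19 | Fn 0.4 Fx -1.1 Fz -4.3 [-0.09  0.1   0.04]
t13.50 n 700.9 x -143.5 z 139.4 yaw 26.20 | Fn -0.7 Fx -0.9 Fz -4.1 [-0.06  0.14 -0.04]
```

Emit:
arm_command([
  [[0,0.01,0],0],
  [[0,0.01,0],0],
  [[0,0.01,0],0],
  [[0,0,0],0],
  [[0,0,0],0],
])

```text
t: 14.0
eef_pos: [569.0, 431.3, 139.4]
tcp_rot: [-3.142, -0.0, 0.457]
ft_force: [-0.7, 0.3, -3.2]
opening: 0.147
grip_force: 30.0
```

Emit:
arm_command([
  [[0,0.01,0],0],
  [[0,0.01,0],0],
  [[0,0.01,0],0],
  [[0,0,0],0],
  [[0,0,0],0],
])

```text
t: 14.5
eef_pos: [572.2, 424.7, 139.4]
tcp_rot: [-3.142, -0.0, 0.457]
ft_force: [-0.5, 0.2, -3.6]
opening: 0.151
grip_force: 30.0
```

```bash
python3 -c "
from h import *
cs();cam('side');cs()
for l in ['pin_left','pin_right','mouth_left','mouth_right']:
    print(l,[(np.round(x['position'],1).tolist(),round(x['confidence'],2),(np.array(x['position'][:2])@N).round(1),(np.array(x['position'][:2])@X).round(1)) for x in models.mark_of('side',l)[:1]])
"
```

```text
t14.50 n 700.9 x -128.4 z 139.4 yaw 26.19 | Fn -0.3 Fx -0.4 Fz -3.6 [-0.12  0.14  0.02]
t14.55 n 700.9 x -128.5 z 139.4 yaw 26.19 | Fn -0.0 Fx 0.6 Fz -3.8 [-0.09  0.18  0.06]
pin_left [([618.9, 445.7, 124.5], 0.72, np.float64(752.1), np.float64(-126.7))]
pin_right [([528.3, 404.4, 119.4], 0.74, np.float64(652.6), np.float64(-129.6))]
mouth_left [([604.2, 474.4, 123.9], 0.9, np.float64(751.6), np.float64(-158.9))]
mouth_right [([519.1, 433.4, 120.1], 0.83, np.float64(657.1), np.float64(-159.7))]
```

Emit:
arm_command([
  [[0,0.008,0],0],
  [[0,0.008,0],0],
  [[0,0.008,0],0],
  [[0,0,0],0],
  [[0,0,0],0],
])

```text
t: 15.25
eef_pos: [574.9, 419.3, 139.4]
tcp_rot: [-3.141, -0.0, 0.457]
ft_force: [-0.3, -0.3, -4.6]
opening: 0.145
grip_force: 30.0
```

Emit:
arm_command([
  [[0,0.008,0],0],
  [[0,0.008,0],0],
  [[0,0.008,0],0],
  [[0,0,0],0],
  [[0,0,0],0],
])

```text
t: 15.75
eef_pos: [577.5, 413.9, 139.4]
tcp_rot: [-3.142, -0.0, 0.457]
ft_force: [0.5, 1.1, -3.9]
opening: 0.149
grip_force: 30.0
```

```bash
python3 -c "
from h import *
cs()"
```

```text
t15.75 n 700.9 x -116.4 z 139.4 yaw 26.19 | Fn 0.9 Fx -0.7 Fz -3.9 [-0.12  0.16  0.03]
```

Emit:
arm_command([
  [[0,0.006,0],0],
  [[0,0.006,0],0],
  [[0,0.006,0],0],
  [[0,0,0],0],
  [[0,0,0],0],
])

```text
t: 16.25
eef_pos: [579.5, 409.9, 139.4]
tcp_rot: [-3.142, -0.0, 0.457]
ft_force: [0.6, 0.4, -3.5]
opening: 0.151
grip_force: 30.0
```

```bash
python3 -c "
from h import *
cs()"
```

```text
t16.25 n 700.9 x -111.9 z 139.4 yaw 26.19 | Fn 0.6 Fx -0.1 Fz -3.5 [-0.1   0.14  0.02]
```

Emit:
arm_command([
  [[0,0.006,0],0],
  [[0,0.006,0],0],
  [[0,0.006,0],0],
  [[0,0,0],0],
  [[0,0,0],0],
])

```text
t: 16.75
eef_pos: [581.5, 405.8, 139.4]
tcp_rot: [-3.142, -0.0, 0.457]
ft_force: [0.0, 0.9, -4.0]
opening: 0.145
grip_force: 30.0
```

```bash
python3 -c "
from h import *
cs()"
```

```text
t16.75 n 700.9 x -107.4 z 139.4 yaw 26.19 | Fn 0.4 Fx -0.8 Fz -4.0 [-0.07  0.19  0.02]
```

Emit:
arm_command([
  [[0,0.005,0],0],
  [[0,0.005,0],0],
  [[0,0.005,0],0],
  [[0,0,0],0],
  [[0,0,0],0],
])

```text
t: 17.25
eef_pos: [583.1, 402.5, 139.4]
tcp_rot: [-3.142, -0.0, 0.457]
ft_force: [0.2, 0.4, -4.3]
opening: 0.147
grip_force: 30.0
```

```bash
python3 -c "
from h import *
cs()"
```

```text
t17.25 n 700.9 x -103.7 z 139.4 yaw 26.19 | Fn 0.4 Fx -0.2 Fz -4.3 [-0.05  0.17 -0.  ]
```

Emit:
arm_command([
  [[0,0.005,0],0],
  [[0,0.005,0],0],
  [[0,0.005,0],0],
  [[0,0,0],0],
  [[0,0,0],0],
])

```text
t: 17.75
eef_pos: [584.7, 399.2, 139.4]
tcp_rot: [-3.141, -0.0, 0.457]
ft_force: [0.1, 1.2, -3.8]
opening: 0.152
grip_force: 30.0
```

```bash
python3 -c "
from h import *
cs()"
```

```text
t17.75 n 700.9 x -100.0 z 139.4 yaw 26.19 | Fn 0.6 Fx -1.0 Fz -3.8 [ 0.02  0.15 -0.03]
```

```bash
python3 - <<'E'
from h import *
def px(c,P):
    w=np.array(c['world_to_cam'])@np.r_[P,1]; return cv2.projectPoints(np.array([[w[0],-w[1],-w[2]]]),np.zeros(3),np.zeros(3),np.array(c['camera_matrix']),np.array(c['dist_coeffs']))[0].ravel().astype(int)
o=[]
for n,z in (('side',(36,48)),('wrist',(105,140))):
    c,p,d=cam(n); P=(*(702*N-115*X),120) if n=='side' else (*(752*N-115*X),120)
    u,v=px(c,P);h,w=z;u=min(max(u,w),560-w);v=min(max(v,h),420-h);print(n,u,v)
    o.append(cv2.resize(p[v-h:v+h,u-w:u+w],(400,300),interpolation=cv2.INTER_CUBIC))
    q=cloud(c,d)[0]; q=q[(abs(q[:,:2]@N-752)<3)&(abs(q[:,:2]@X+115)<70)&(q[:,2]>90)&(q[:,2]<150)]
    x=q[:,:2]@X
    for zz in range(90,150,6):
        m=abs(q[:,2]-zz)<3; print(n,zz,m.sum(),np.percentile(x[m],[0,5,50,95,100]).round(0) if m.any() else '')
cv2.imwrite('pics/g.png',np.hstack(o)[:,:,::-1])
E
```

```text
side 200 148
side 90 2 [-78. -77. -76. -74. -74.]
side 96 0 
side 102 6 [-130. -120.  -80.  -64.  -64.]
side 108 5 [-130. -122.  -83.  -80.  -79.]
side 114 4 [-90. -88. -74. -70. -69.]
side 120 4 [-85. -85. -80. -76. -75.]
side 126 2 [-135. -133. -108.  -84.  -81.]
side 132 3 [-88. -88. -85. -75. -74.]
side 138 2 [-84. -84. -79. -74. -74.]
side 144 1 [-88. -88. -88. -88. -88.]
wrist 257 164
wrist 90 2 [-108. -108. -108. -108. -107.]
wrist 96 10 [-109. -109. -108. -107. -107.]
wrist 102 0 
wrist 108 86 [-134.  -68.  -64.  -61.  -60.]
wrist 114 58 [-133. -125.  -65.  -62.  -61.]
wrist 120 0 
wrist 126 0 
wrist 132 0 
wrist 138 19 [-135. -135. -134.  -73.  -73.]
wrist 144 1478 [-134. -130. -103.  -76.  -73.]
```

View pics/g.png

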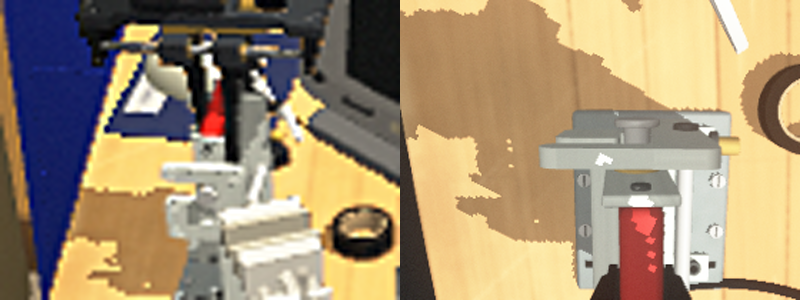

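Emit:
arm_command([
  [[0,0.004,0],0],
  [[0,0.004,0],0],
  [[0,0,0],0],
  [[0,0,0],0],
  [[0,0,0],0],
])

```text
t: 18.35
eef_pos: [585.1, 398.5, 139.4]
tcp_rot: [-3.14, -0.0, 0.457]
ft_force: [-3.4, 6.9, -3.9]
opening: 0.15
grip_force: 30.0
```

```bash
python3 -c "
from h import *
cs()"
```

```text
t18.35 n 700.9 x -99.2 z 139.4 yaw 26.19 | Fn -0.0 Fx -7.7 Fz -3.9 [ 1.38  0.74 -0.19]
```

Emit:
arm_command([
  [[0,-0.006,0],0],
  [[0,-0.006,0],0],
  [[0,0,0.012],0],
  [[0,0,0.012],0],
  [[0,0,0.008],0],
])

```text
t: 18.85
eef_pos: [584.3, 400.1, 131.3]
tcp_rot: [-3.141, -0.0, 0.457]
ft_force: [-2.9, 3.3, 4.8]
opening: 0.151
grip_force: 30.0
```

```bash
python3 -c "
from h import *
cs();cam('top');cs()"
```

```text
t18.85 n 700.9 x -101.0 z 131.3 yaw 26.18 | Fn -1.1 Fx -4.2 Fz 4.8 [ 0.58  0.82 -0.11]
t18.90 n 700.9 x -101.3 z 131.2 yaw 26.17 | Fn 0.6 Fx -3.8 Fz -1.5 [ 0.55  0.5  -0.15]
```

Emit:
arm_command([
  [[0,0,0.006],0],
  [[0,0,0.006],0],
  [[0,0,0],0],
  [[0,0,0],0],
  [[0,0,0],0],
])

```text
t: 19.4
eef_pos: [584.1, 401.3, 128.8]
tcp_rot: [-3.14, -0.002, 0.457]
ft_force: [-2.7, 7.9, -0.5]
opening: 0.15
grip_force: 30.0
```

```bash
python3 -c "
from h import *
cs()"
```

```text
t19.40 n 701.3 x -102.2 z 128.8 yaw 26.21 | Fn 1.1 Fx -8.3 Fz -0.5 [ 1.46  0.69 -0.02]
```

Emit:
arm_command([
  [[0,-0.003,0],0],
  [[0,0,0.006],0],
  [[0,0,0.006],0],
  [[0,0,0],0],
  [[0,0,0],0],
])

```text
t: 19.9
eef_pos: [583.8, 401.6, 125.2]
tcp_rot: [-3.14, -0.001, 0.457]
ft_force: [-0.9, 6.8, -4.3]
opening: 0.15
grip_force: 30.0
```

```bash
python3 -c "
from h import *
cs()"
```

```text
t19.90 n 701.1 x -102.6 z 125.2 yaw 26.20 | Fn 2.2 Fx -6.5 Fz -4.3 [ 1.28  0.38 -0.06]
```

Emit:
arm_command([
  [[0,0,0.006],0],
  [[0,0,0.006],0],
  [[0,0,0.006],0],
  [[0,0,0],0],
  [[0,0,0],0],
])

```text
t: 20.4
eef_pos: [583.4, 401.1, 119.7]
tcp_rot: [-3.141, 0.001, 0.457]
ft_force: [-1.4, 5.3, -8.7]
opening: 0.151
grip_force: 30.0
```

```bash
python3 -c "
from h import *
cs()"
```

```text
t20.40 n 700.6 x -102.3 z 119.7 yaw 26.21 | Fn 1.1 Fx -5.4 Fz -8.7 [ 0.89  0.32 -0.02]
```

Emit:
arm_command([
  [[0,0,0.005],0],
  [[0,0,0.005],0],
  [[0,0,0.003],0],
  [[0,0,0],0],
  [[0,0,0],0],
])

```text
t: 20.9
eef_pos: [584.2, 400.5, 117.7]
tcp_rot: [3.141, -0.0, 0.457]
ft_force: [-0.1, -0.7, -4.2]
opening: 0.151
grip_force: 30.0
```

```bash
python3 -c "
from h import *
cs()"
```

```text
t20.90 n 701.0 x -101.5 z 117.7 yaw 26.19 | Fn -0.4 Fx 0.6 Fz -4.2 [-0.12  0.14  0.06]
```

Emit:
arm_command([
  [[0,0,0.004],0],
  [[0,0,0.004],0],
  [[0,0,0],0],
  [[0,0,0],0],
  [[0,0,0],0],
])

```text
t: 21.4
eef_pos: [584.3, 400.8, 116.3]
tcp_rot: [3.142, -0.001, 0.457]
ft_force: [-0.6, -2.5, 5.6]
opening: 0.148
grip_force: 30.0
```

```bash
python3 -c "
from h import *
cs()"
```

```text
t21.40 n 701.2 x -101.6 z 116.3 yaw 26.20 | Fn -1.6 Fx 2.0 Fz 5.6 [-0.4   0.37  0.03]
```

Emit:
arm_command([
  [[0,0,0.0025],0],
  [[0,0,0],0],
  [[0,0,0],0],
  [[0,0,0],0],
  [[0,0,0],0],
])

```text
t: 21.9
eef_pos: [584.3, 400.8, 116.2]
tcp_rot: [3.142, -0.002, 0.457]
ft_force: [-0.5, -2.4, 9.1]
opening: 0.15
grip_force: 30.0
```

```bash
python3 -c "
from h import *
cs()"
```

```text
t21.90 n 701.2 x -101.6 z 116.2 yaw 26.20 | Fn -1.5 Fx 2.0 Fz 9.1 [-0.54  0.51  0.02]
```

Emit:
arm_command([
  [[0,0,-0.003],0],
  [[0,0,0],0],
  [[0,0,0],0],
  [[0,0,0],0],
  [[0,0,0],0],
], claw=0.4)

```text
t: 22.4
eef_pos: [583.9, 400.7, 115.5]
tcp_rot: [-3.142, 0.0, 0.457]
ft_force: [-0.4, 0.2, 0.2]
opening: 0.399
grip_force: 0.0
```

Emit:
arm_command([
  [[0,0,-0.01],0],
  [[0,0,-0.04],0],
  [[0,0,-0.12],0],
  [[0,0,-0.16],0],
  [[0,0,-0.16],0],
])

```text
t: 22.9
eef_pos: [583.8, 400.6, 240.3]
tcp_rot: [-3.142, -0.0, 0.457]
ft_force: [0.3, 0.2, 0.2]
opening: 0.4
grip_force: 0.0
```

```bash
python3 - <<'E'
from h import *
cs()
def px(c,P):
    w=np.array(c['world_to_cam'])@np.r_[P,1]; return cv2.projectPoints(np.array([[w[0],-w[1],-w[2]]]),np.zeros(3),np.zeros(3),np.array(c['camera_matrix']),np.array(c['dist_coeffs']))[0].ravel().astype(int)
o=[]
for n,z in (('side',(36,48)),('wrist',(150,200))):
    c,p,d=cam(n); P=(*(702*N-115*X),110)
    u,v=px(c,P);h,w=z;u=min(max(u,w),560-w);v=min(max(v,h),420-h);print(n,u,v)
    o.append(cv2.resize(p[v-h:v+h,u-w:u+w],(400,300),interpolation=cv2.INTER_CUBIC))
    for l in ['pin_left','pin_right','carrier_grip']:
        print(n,l,[(np.round(x['position'],1).tolist(),round(x['confidence'],2)) for x in models.mark_of(n,l)[:1]])
    q=cloud(c,d); k=p[q[2],q[1]].astype(int); g=q[0]; m=(k[:,0]>110)&(k[:,1]<70)&(k[:,2]<70)&(np.linalg.norm(g[:,:2]-[584,400],axis=1)<60)&(g[:,2]>100)
    t=g[m]; 
    if len(t)>20:
        print('bar top z',np.percentile(t[:,2],[50,80,95])); y=t[:,:2]@N; b=t[:,2]>np.percentile(t[:,2],50); print('slope',np.polyfit(y[b],t[b,2],1)[0])
cv2.imwrite('pics/k.png',np.hstack(o)[:,:,::-1])
E
```

```text
t22.90 n 700.7 x -101.7 z 240.3 yaw 26.20 | Fn 0.4 Fx -0.0 Fz 0.2 [-0.09  0.16 -0.02]
side 200 150
side pin_left [([631.9, 424.2, 98.0], 0.75)]
side pin_right [([542.3, 383.7, 98.1], 0.72)]
side carrier_grip [([585.5, 402.2, 133.4], 0.74)]
bar top z [139.63834185 141.48547215 143.35627266]
slope -0.007924007350197887
wrist 270 204
wrist pin_left [([629.7, 429.2, 98.3], 0.78)]
wrist pin_right [([537.4, 381.5, 104.5], 0.94)]
wrist carrier_grip [([586.3, 405.4, 133.3], 0.56)]
```

View pics/k.png

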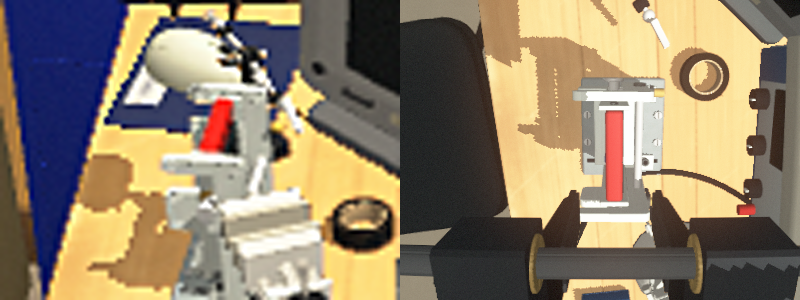

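The last picture shows the carrier hanging level between the hooks, with the bar top at about 142 mm and the pins at about 98 mm. The gripper is clear above it.

```bash
python3 -c "
from cell import env
print(env.job_done())"
```

```text
the job is handed in; nothing more can be done
None
```

The carrier hangs in the cradle with its board facing out and both pins home on the throat floors under the catches (pins measured at about 98 mm against 99 mm nominal). I pressed with about 13 N at most, let go, and handed the job in at about 23 s.

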